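Level the casting stand and set the mould pot on it

TASK

Level the casting stand: turn its two T-handled foot screws, one after the other, until the bubble of each of its two tube levels lies between that tube's two lines. Then turn the square pot, which stands mouth-down on the cardboard, mouth-up and stand it in the circle marked on the levelled plate without dropping it, leaving both bubbles between their lines. Do not knock over or push away the other things on the bench.

Things in the scene. Friction and masses are not known exactly. Their poses are not given: they have to be found in the camera images.
- stand: Levelling stand, fixed to the bench: a steel tray 210 x 210 x 12 mm carrying a square aluminium plate (206 mm, top 50 mm above the bench, tilting under 3 degrees) on three feet. Origin: centre of the tray's underside, z up. In its frame (mm): screw A at (-80, 80), screw B at (80, -80), a plain foot with a boss 8 mm above the plate at (80, 80).
- screw_a_grip (a point): Centre of the T-handle of foot screw A: an upright dark steel bar 50 mm long (this point's x), 14 mm wide (its y), 30 mm high, top 108 mm and underside 78 mm above the bench, on a 16 mm shank. It turns by about 0.15 N m, does not rise or sink, and stays where left. Clockwise seen from above moves vial X's bubble towards the stand's -x by 10 mm per rad; vial Y's is not affected.
- screw_b_grip (a point): Centre of the T-handle of foot screw B, the same shape and heights. Clockwise seen from above moves vial Y's bubble towards the stand's -y by 10 mm per rad; vial X's is not affected. The handles sit at any angle on their screws, so only the bubbles tell what is level. Each screw turns 2.2 rad either way from level, and starts up to 1.5 rad from it.
- vial_x_centre (a point): Middle of the window of vial X, a tube level in a black housing 76 x 22 mm, 11 mm high on the plate, that lies along the stand's x at (0, 80) mm in the stand's frame, between screw A and the plain foot, and shows the effect of screw A. Two black lines cross its green window 24 mm apart, centred on this point, 63 mm above the bench. Axes as the stand's.
- vial_y_centre (a point): Middle of the window of vial Y, the same kind, lying along the stand's y at (-85, -25) mm in the stand's frame; it shows the effect of screw B.
- bubble_x_centre (a point): Centre of the pale bubble, 18 mm long, in vial X. It moves along x to the higher end. It lies between the two lines when its centre is less than 3 mm from the window's middle.
- bubble_y_centre (a point): Centre of the pale bubble in vial Y, the same, moving along y.
- plate_centre (a point): Point on the plate's top surface, at (0, -12) mm in the stand's frame, in the middle of a dark circle line 94 mm across; the point's z is the plate's upward normal.
- pot: Square steel pot, outside 50 x 50 mm, 72 mm tall, walls 3 mm, 0.12 to 0.25 kg, open at one end. Origin: centre of the outside of its closed bottom; its z points from the bottom to the mouth. It starts mouth-down (z pointing down, origin 72 mm above the bench) with any yaw. It lies steadily on any of its four flat sides.
- pot_mid (a point): The middle of the pot, 36 mm along its z from the bottom; same axes as the pot.
- mat: Cardboard sheet 270 x 280 x 1 mm flat on the bench on which the pot starts, look only. Origin at its centre, z up.
- offcut: Bystander: pale wood strip 32 (x) x 150 (y) x 22 mm, lying near the pot on the mat's far side. Origin: centre of its underside.
- jar: Bystander: closed jar 54 mm across, 70 mm tall, near the pot. Origin: centre of its underside.
- wrench: Bystander: open-ended wrench 160 mm long, about 40 mm wide at the jaw, 10 mm high, lying along its x near the pot. Origin: middle of its underside.
- batten: Bystander: wood batten 140 (x) x 25 (y) x 30 mm, lying between stand and mat, near the robot. Origin: centre of its underside.
- glue: Bystander: white bottle 60 mm across, 130 mm tall, at the back. Origin: centre of its underside.
- disc: Bystander: grey abrasive disc 100 mm across, 6 mm thick, flat at the back. Origin: centre of its underside.
- muffs: Bystander: ear defenders lying at the back, about 140 (x) x 170 (y) x 58 mm. Origin: on the bench between the cups.
There are look-alikes about, which are no part of the job. What is shaped like the pot but purple is not meant.

How it is judged:
By the outcome, as a careful person would: the job done as asked, in the order asked, and still so for the second after the job is handed in, with the robot touching nothing.
It also fails if it takes over 72 s, if anything falls off the work surface, if the arm or the gripper's body presses on something with over 40 N, if the wrist force passes 120 N, or if a joint passes its speed limit or range.

ROBOT

A 6-joint arm with a two-finger parallel gripper is mounted at the origin on the work surface. World frame = base frame: x ahead of the robot, y to its left, z up, the work surface at z = 0. Lengths are in m, angles in degrees, forces in N, time in s.
With the tool pointing down it reaches from about 0.35 to 0.875 m from the base axis. Payload 4.2 kg.
Tool frame: the origin (TCP) lies at the very end of the fingers, on their centre line; the grasp point (between the pads) lies 19 mm behind it; z points along the fingers, y is the line along which they close (so a half turn about z gives the same grasp; the last joint's range is limited). The gripper opens to 87 mm and grips with 3 to 60 N. Pads are 19 mm wide; open, the fingers measure 117 mm over their backs; the gripper's body (75 mm by 190 mm) begins 51 mm behind the grasp point.
Start: joints at [89.473, 22.042, 0.453, 0, -68.411, -14.817], TCP at [0.165, 0.603, 0.223] pointing down, gripper open.
Joint ranges: [-179.83, 179.83], [-69.29, 118.12], [-61.27, 80.66], [-181.25, 117.63], [-171.15, -9.14], [-177.46, 177.46]. Speed limits (degrees/s): [159.86, 159.86, 180, 180, 180, 180].

INTERFACE

Orientations are given as a 3x3 rotation matrix whose columns are the frame's x, y, z axes.
In Python, from station import monitor, cams, ticket gives the robot as it stands.
- The arm moves only by the tool drive_tool, never from a script. Its argument "moves" is a list of rows, each an object with "delta_pos": the shift along the tool's x, y, z in mm, a list of three; "turn": the turn about the tool's z in rad; "claw": the opening, from 0 (shut) to 1 (fully open). A call has 1 to 12 rows; each row shifts and turns the commanded pose from where the row before left it, along the tool's axes as they then stand; what a row does not reach is not made up. A row lasts 1/8 s, in which the tool goes at most 62.5 mm and 10.7 degrees, less where a joint would pass 70% of its speed; a pose out of reach is approached as far as the arm can. A call is refused whole if a number of a shift passes 62.5 or a number of a turn 0.188, either way. A call with a gripper value outside its range is refused whole. The fingers move at their own pace and stop on an object; the grip force is fixed at half the most. Time passes only in rows, so rows that do not move let the fingers close. It gives the time, the measured TCP pose, the force, the opening and the grip force at its end, in the units of the state.
- monitor.sense(): the state, without advancing time (a new reading comes with each control period).
- cams.capture(name): name is "scene" or "top"; returns a dict with "color" (420x560x3 uint8, red, green, blue), "range_z" (420x560 float32, m along the optical axis (not along the pixel's ray), 0 where there is no reading), "vertical_fov" (degrees; the focal length in pixels is half the picture's height over the tangent of half this angle, whatever the lens; pixels are square), "cx", "cy" (the principal point, pixels), "dist" ([k1, k2, p1, p2, k3] as OpenCV has them; the pictures are not rectified), "extrinsics" (4x4, takes a point from camera to world coordinates). Camera axes: x right, y down, z forward; pixel columns grow to the right and rows downward; lengths in m; the calibration is good to about 2 mm. A picture is of the moment at which its call begins.
- ticket.finish_job(): hands the job in; it is judged then, once.
The state is a dict: "time_s": time; "joints": joint angles; "joint_velocities": joint speeds; "effort": joint torques, N m; "tcp_pos": TCP position; "ee_rot": TCP orientation; "wrist_force": force on the tool from outside, world axes, zero at the start; "moment": the same for the moment, N m; "gripper_width": opening from 0.0 (shut) to 1.0 (fully open); "gripper_force": force on a finger pad.
Only numpy, scipy, OpenCV 4.12 (cv2) and the standard library are available. Lean on these libraries where they do the work, as an engineer would, in place of code of your own. Each camera call takes 0.05 s, during which the arm holds its last target. There are 200 camera calls.

## Working session

There is one attempt and no reset: what is moved stays moved. The work goes in short steps, Python scripts to look and compute and a tool call to move; the robot and the scene stay as the last step left them, time stands still between calls to the robot, and variables do not carry over. Pictures are saved under pics/ and viewed, at most 10 in all, crops included, and the job is handed in when it is done.

Besides the shell and the picture viewer there is one more tool, called after "Emit:" as name([rows], argument=value, ...), one row to a line, values as JSON. drive_tool: Moves the arm, as the interface text tells. Its arguments: {"type":"object","properties":{"moves":{"type":"array","items":{"type":"object","properties":{"delta_pos":{"type":"array","items":{"type":"number"}},"turn":{"type":"number"},"claw":{"type":"number"}}}}},"required":["moves"]}

```bash
mkdir -p pics
cat > h.py <<'E'
import numpy as np, cv2, pickle
from station import monitor, cams, ticket
def cap(n):
    d=cams.capture(n); d={k:(np.array(v) if k in('color','range_z','extrinsics','dist') else v) for k,v in d.items()}
    f=d['color'].shape[0]/2/np.tan(np.radians(d['vertical_fov'])/2)
    d['K']=np.array([[f,0,d['cx']],[0,f,d['cy']],[0,0,1]]); return d
def ray(d,uv):
    p=cv2.undistortPoints(np.array(uv,float).reshape(-1,1,2),d['K'],d['dist'].astype(float)).reshape(-1,2)
    E=d['extrinsics']; return E[:3,3],np.c_[p,np.ones(len(p))]@E[:3,:3].T
def onz(d,uv,z):
    o,r=ray(d,uv); return o+r*((z-o[2])/r[:,2])[:,None]
def proj(d,P):
    E=np.linalg.inv(d['extrinsics']); return cv2.projectPoints(np.array(P,float).reshape(-1,1,3),cv2.Rodrigues(E[:3,:3])[0],E[:3,3],d['K'],d['dist'].astype(float))[0].reshape(-1,2)
def save(n,im,s=1): cv2.imwrite('pics/'+n,cv2.resize(im[:,:,::-1],None,fx=s,fy=s,interpolation=cv2.INTER_CUBIC))
E
python3 - <<'E'
from h import *
for n in('top','scene'):
    d=cap(n); save(n+'0.png',d['color'],1.42); pickle.dump(d,open(n+'.pkl','wb'))
    print(n,d['extrinsics'].round(3).tolist(),d['vertical_fov'],d['cx'],d['cy'],d['dist'])
s=monitor.sense();print(s)
E
```

```text
top [[-0.029, -0.995, 0.094, 0.431], [-0.999, 0.031, 0.021, 0.059], [-0.024, -0.093, -0.995, 1.113], [0.0, 0.0, 0.0, 1.0]] 54.61495208805633 281.50138970182076 209.8924658880261 [0.02255457 0.         0.         0.         0.        ]
scene [[-0.002, 0.739, -0.674, 1.39], [1.0, 0.003, -0.0, 0.07], [0.001, -0.674, -0.739, 1.01], [0.0, 0.0, 0.0, 1.0]] 49.908594500680735 278.4828968642138 211.4791328861568 [-0.08320135  0.          0.          0.          0.        ]
{'time_s': 0.1, 'joints': array([ 8.94727795e+01,  2.20862543e+01,  3.86734564e-01, -2.50191298e-02,
       -6.84108209e+01, -1.48158716e+01]), 'joint_velocities': array([-0.06595927, -0.00966297,  0.19508516,  0.20314235, -0.07185785,
       -0.0495206 ]), 'effort': array([ 6.74966873e-05, -3.91693532e+01,  1.87932390e+01,  4.23189059e+00,
        1.34548589e-02, -7.04183140e-05]), 'tcp_pos': array([0.16522377, 0.60220213, 0.22156486]), 'ee_rot': array([[ 9.64316079e-01, -2.64753320e-01, -4.23735312e-04],
       [-2.64753640e-01, -9.64314169e-01, -1.92195590e-03],
       [ 1.00230241e-04,  1.96555845e-03, -9.99998063e-01]]), 'wrist_force': array([ 0.27955855, -0.03492358, -0.29906455]), 'moment': array([-0.04354917,  0.03968424, -0.0604927 ]), 'gripper_force': 0.0, 'gripper_width': 1.0025512167587283}
```

View pics/top0.png

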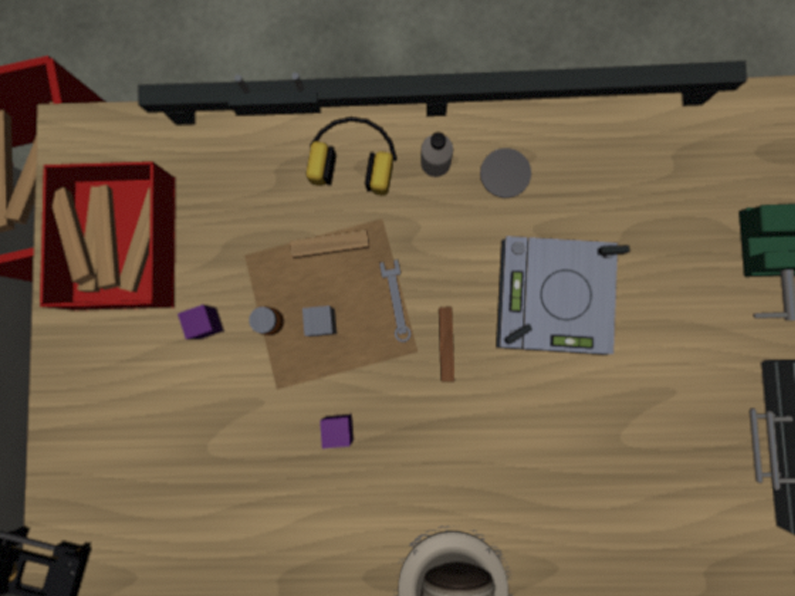

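View pics/scene0.png

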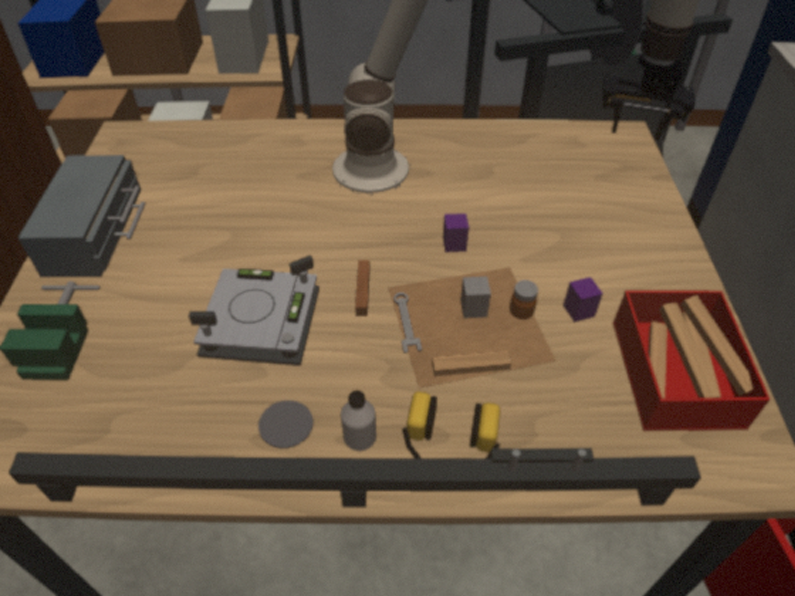

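The top view (1.42x) shows the pot candidates: grey square at (318,321), purple boxes at (200,322) and (336,432), and the grey round jar at (265,320). I choose the grey square. Screw A is at (518,333), screw B at (615,250), vial X at (516,291) and vial Y at (572,342). In the scene view the pot is at (475,297). The stand's axes are roughly parallel to the world's.

```bash
cat >> h.py <<'E'
def cloud(d):
    h,w=d['range_z'].shape; v,u=np.mgrid[:h,:w]
    o,r=ray(d,np.c_[u.ravel(),v.ravel()]); return (o+r*d['range_z'].reshape(-1,1)).reshape(h,w,3)
def rect(P):
    c,s,a=cv2.minAreaRect((P[:,:2]*1000).astype(np.float32)); return np.round(c,1),np.round(s,1),round(a,1)
E
python3 - <<'E'
from h import *
for n in('top','scene'):
    d=pickle.load(open(n+'.pkl','rb')); C=cloud(d); x,y,z=C[...,0],C[...,1],C[...,2]; ok=d['range_z']>0
    print(n)
    def grp(name,m):
        k,l,st,_=cv2.connectedComponentsWithStats(m.astype(np.uint8))
        for i in range(1,k):
            if st[i,4]>15:
                q=l==i; print(name,'px',st[i].tolist(),rect(C[q]),'zmed',C[q][:,2].round(4).mean().round(4),'rgb',d['color'][q].mean(0).round())
    st=ok&(y<-.0)&(y>-.42)&(x>.3)&(x<.8)
    grp('plate',st&(z>.043)&(z<.057))
    grp('handle',st&(z>.09)&(z<.12))
    grp('potjar',ok&(y>0)&(y<.45)&(x>.3)&(x<.75)&(z>.064)&(z<.08))
    grp('low',ok&(y>-.05)&(y<.45)&(x>.3)&(x<.75)&(z>.015)&(z<.04))
t=pickle.load(open('top.pkl','rb'))['color'];s=pickle.load(open('scene.pkl','rb'))['color']
a=cv2.resize(t[160:255,345:440],(600,600),interpolation=cv2.INTER_CUBIC)
b=cv2.resize(t[205:245,170:245],(200,107)); 
save('c1.png',np.hstack([a,np.vstack([b,np.zeros((493,200,3),np.uint8)])]))
E
```

```text
top
plate px [352, 166, 84, 84, 5402] (array([ 530.3, -210.7]), array([206.3, 208.6]), 84.5) zmed 0.0487 rgb [112. 115. 126.]
handle px [310, 102, 8, 10, 54] (array([790.4,  -8.7]), array([12.8, 25.5]), 50.6) zmed 0.0984 rgb [84. 79. 76.]
handle px [421, 172, 23, 7, 140] (array([ 601.7, -296.7]), array([50. , 14.4]), 89.4) zmed 0.1054 rgb [45. 45. 43.]
handle px [355, 228, 20, 14, 124] (array([ 458.9, -123.5]), array([14.1, 49.9]), 30.9) zmed 0.1067 rgb [46. 48. 51.]
potjar px [138, 214, 12, 22, 178] (array([503.6, 440.3]), array([52.4, 26.1]), 11.2) zmed 0.0715 rgb [78. 43. 89.]
potjar px [213, 215, 21, 21, 388] (array([494.9, 232. ]), array([50.3, 50.5]), 4.2) zmed 0.072 rgb [100. 101. 107.]
potjar px [175, 216, 19, 18, 272] (array([499.3, 333.5]), array([47.6, 44.1]), 88.2) zmed 0.0701 rgb [ 99. 100. 105.]
potjar px [225, 293, 21, 10, 152] (array([310.3, 204.5]), array([19.6, 50.3]), 1.7) zmed 0.0716 rgb [ 88.  51. 101.]
low px [257, 131, 17, 7, 44] (array([742.4, 119.7]), array([43.3, 10.8]), 88.2) zmed 0.0281 rgb [56. 46. 21.]
low px [204, 162, 56, 19, 650] (array([644.7, 214.8]
[... 1413 characters left out ...]
0711 rgb [82. 49. 84.]
low px [313, 166, 17, 9, 94] (array([315.3, 204.9]), array([52.1, 18. ]), 81.9) zmed 0.0276 rgb [58. 40. 50.]
low px [250, 183, 10, 38, 312] (array([446.1,  -1.7]), array([ 24.9, 143.3]), 89.6) zmed 0.0288 rgb [114.  78.  53.]
low px [325, 204, 20, 18, 115] (array([508.2, 223.4]), array([65.6, 35.5]), 53.8) zmed 0.0281 rgb [66. 58. 52.]
low px [397, 207, 13, 17, 91] (array([505.9, 431.9]), array([53.4, 13.6]), 28.9) zmed 0.0275 rgb [55. 39. 45.]
low px [359, 211, 20, 12, 108] (array([513.6, 332.4]), array([54.4, 29.7]), 80.3) zmed 0.0281 rgb [70. 48. 30.]
low px [304, 247, 56, 15, 585] (array([644.6, 216.8]), array([ 35.8, 151.3]), 5.9) zmed 0.0213 rgb [141. 109.  76.]
```

View pics/c1.png

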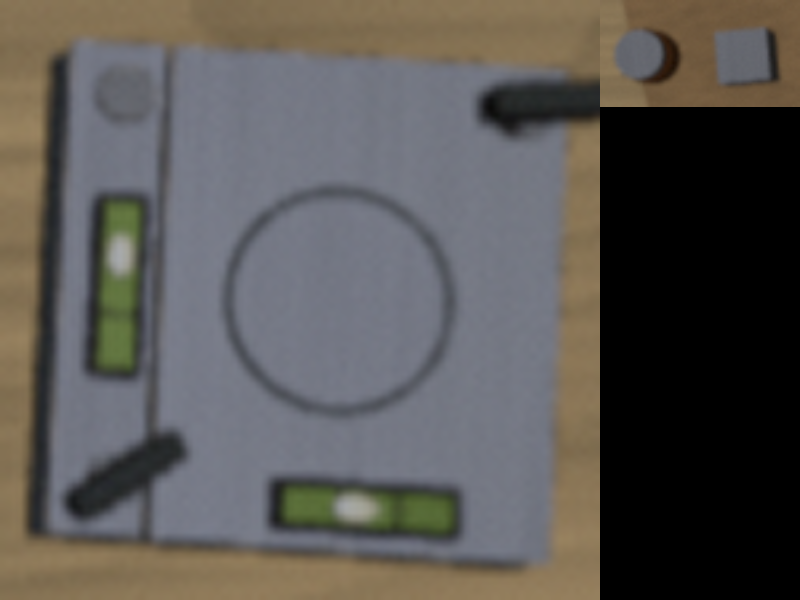

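Crop: the pot (right inset) is a plain grey square with its closed end up. Vial X's bubble at crop (120,255) lies past the +x line, and vial Y's at (355,508) lies slightly towards +y. Next I measure both bubbles in the stand frame.

```bash
cat >> h.py <<'E'
SC=np.array([.5305,-.2105]); SY=np.radians(-5.5); SR=np.array([[np.cos(SY),-np.sin(SY)],[np.sin(SY),np.cos(SY)]])
def bubbles(d):
    col=d['color'].astype(int); h,w=col.shape[:2]; v,u=np.mgrid[:h,:w]
    P=(onz(d,np.c_[u.ravel(),v.ravel()],.063)[:,:2]-SC)@SR*1000; P=P.reshape(h,w,2)
    hsv=cv2.cvtColor(d['color'],cv2.COLOR_RGB2HSV)
    for n,c,ax in(('X',(0,80),0),('Y',(-85,-25),1)):
        hw=np.array([38,11]) if ax==0 else np.array([11,38])
        near=(abs(P-np.array(c))<hw).all(2)
        pale=near&(hsv[...,1]<75)&(hsv[...,2]>125); green=near&(hsv[...,1]>100)&(hsv[...,2]>60)
        wgt=np.where(pale,hsv[...,2].astype(float)-110,0)
        if pale.sum()<5: print(n,'no bubble',pale.sum(),green.sum()); continue
        b=(P*wgt[...,None]).sum((0,1))/wgt.sum(); a=P[green|pale]
        lo,hi=np.percentile(a[:,ax],[1,99])
        print(n,'npale',pale.sum(),'bubble',b.round(1),'window',lo.round(1),hi.round(1),'off nominal',(b[ax]-c[ax]).round(1),'off window',(b[ax]-(lo+hi)/2).round(1))
E
python3 - <<'E'
from h import *
for n in('top','scene'):
    d=pickle.load(open(n+'.pkl','rb')); print(n); bubbles(d)
for p in((-80,80),(80,-80),(0,-12)): print(p,(SC+SR@np.array(p)/1000).round(4))
E
```

```text
top
X npale 25 bubble [11.5 79.5] window -33.3 32.0 off nominal 11.5 off window 12.1
Y npale 21 bubble [-85.4 -19.7] window -57.9 7.9 off nominal 5.3 off window 5.3
scene
X npale 16 bubble [11.5 79.9] window -28.5 33.1 off nominal 11.5 off window 9.2
Y npale 15 bubble [-83.5 -18.7] window -56.4 10.0 off nominal 6.3 off window 4.4
(-80, 80) [ 0.4585 -0.1232]
(80, -80) [ 0.6025 -0.2978]
(0, -12) [ 0.5293 -0.2224]
```

Both cameras agree: bubble X is at about +11.5 mm and bubble Y at about +5.5 mm, so clockwise turns of about 1.15 and 0.55 rad. A positive turn is clockwise seen from above. I move to screw A first.

Emit:
drive_tool([
  {"delta_pos": [37,48,0],"turn": 0.07,"claw": 1},
  {"delta_pos": [40,45,0],"turn": 0.0},
  {"delta_pos": [40,45,0]},
  {"delta_pos": [40,45,0]},
  {"delta_pos": [40,45,0]},
  {"delta_pos": [40,45,0]},
  {"delta_pos": [40,45,0]},
  {"delta_pos": [40,45,0]},
  {"delta_pos": [40,45,0]},
  {"delta_pos": [40,45,0]},
  {"delta_pos": [40,45,0]},
  {"delta_pos": [20,40,0]},
])

```text
invalid input
```

```bash
cat > go.py <<'E'
import sys
from h import *
def go(x,y,z,yaw):
    s=monitor.sense(); R=s['ee_rot']; p=s['tcp_pos']; psi=np.degrees(np.arctan2(R[1,0],R[0,0]))
    d=R.T@(np.array([x,y,z])-p)*1000; t=-((yaw-psi+180)%360-180)
    print('t',s['time_s'],'p',p.round(4),'yaw',psi.round(1),'j6',s['joints'][5].round(1),'tilt',R[2].round(3),'| delta',d.round(1),'turn',np.radians(t).round(3),'F',s['wrist_force'].round(1),'w',round(float(s['gripper_width'])*87,1),s['gripper_force'])
go(*map(float,sys.argv[1:5]))
E
python3 go.py .4585 -.1232 .15 -59.5
```

```text
t 0.1 p [0.1652 0.6022 0.2216] yaw -15.4 j6 -14.8 tilt [ 0.     0.002 -1.   ] | delta [474.9 621.7  72.8] turn 0.771 F [ 0.3 -0.  -0.3] w 87.2 0.0
```

Emit:
drive_tool([
  {"delta_pos": [36.5,47.8,0],"turn": 0,"claw": 1},
  {"delta_pos": [36.5,47.8,0],"turn": 0,"claw": 1},
  {"delta_pos": [36.5,47.8,0],"turn": 0,"claw": 1},
  {"delta_pos": [36.5,47.8,0],"turn": 0,"claw": 1},
  {"delta_pos": [36.5,47.8,0],"turn": 0,"claw": 1},
  {"delta_pos": [36.5,47.8,0],"turn": 0,"claw": 1},
  {"delta_pos": [36.5,47.8,0],"turn": 0,"claw": 1},
  {"delta_pos": [36.5,47.8,0],"turn": 0,"claw": 1},
  {"delta_pos": [36.5,47.8,0],"turn": 0,"claw": 1},
  {"delta_pos": [36.5,47.8,0],"turn": 0,"claw": 1},
  {"delta_pos": [36.5,47.8,0],"turn": 0,"claw": 1},
  {"delta_pos": [36.5,47.8,0],"turn": 0,"claw": 1},
])

```text
time_s: 1.6
tcp_pos: [0.4362, -0.0684, 0.2226]
ee_rot: [[0.964, -0.265, 0.0], [-0.265, -0.964, 0.0], [0.0, -0.0, -1.0]]
wrist_force: [1.3, 1.3, -0.8]
gripper_width: 0.999
gripper_force: 0.0
```

```bash
python3 go.py .4585 -.1232 .15 -59.5
```

```text
t 1.6 p [ 0.4362 -0.0684  0.2226] yaw -15.3 j6 62.4 tilt [ 0. -0. -1.] | delta [36.  47.  72.6] turn 0.771 F [ 1.3  1.3 -0.8] w 86.9 0.0
```

Emit:
drive_tool([
  {"delta_pos": [36,47,10],"turn": 0,"claw": 1},
  {"delta_pos": [0,0,10],"turn": 0.16,"claw": 1},
  {"delta_pos": [0,0,10],"turn": 0.16,"claw": 1},
  {"delta_pos": [0,0,10],"turn": 0.16,"claw": 1},
  {"delta_pos": [0,0,10],"turn": 0.16,"claw": 1},
  {"delta_pos": [0,0,10],"turn": 0.13,"claw": 1},
  {"delta_pos": [0,0,10],"turn": 0,"claw": 1},
])

```text
time_s: 2.48
tcp_pos: [0.458, -0.1212, 0.1519]
ee_rot: [[0.509, -0.861, -0.001], [-0.861, -0.509, 0.0], [-0.0, 0.0, -1.0]]
wrist_force: [0.7, 0.0, 0.6]
gripper_width: 0.999
gripper_force: 0.0
```

```bash
python3 go.py .4585 -.1232 .076 -59.5; python3 -c "
from h import *
print(monitor.sense()['joints'].round(1))"
```

```text
t 2.475 p [ 0.458  -0.1212  0.1519] yaw -59.4 j6 25.7 tilt [-0.  0. -1.] | delta [ 2.   0.5 75.9] turn 0.002 F [0.7 0.  0.6] w 86.9 0.0
[  4.9  11.3 -26.1  -0.  -52.6  25.7]
```

Emit:
drive_tool([
  {"delta_pos": [2,0.5,30],"turn": 0,"claw": 1},
  {"delta_pos": [0,0,30],"turn": 0,"claw": 1},
  {"delta_pos": [0,0,16],"turn": 0,"claw": 0.5},
  {"delta_pos": [0,0,0],"turn": 0,"claw": 0},
  {"delta_pos": [0,0,0],"turn": 0,"claw": 0},
  {"delta_pos": [0,0,0],"turn": 0,"claw": 0},
  {"delta_pos": [0,0,0],"turn": 0,"claw": 0},
])

```text
time_s: 3.35
tcp_pos: [0.4593, -0.1231, 0.0772]
ee_rot: [[0.508, -0.861, 0.002], [-0.861, -0.508, 0.0], [0.001, -0.001, -1.0]]
wrist_force: [1.0, 0.3, 0.8]
gripper_width: 0.518
gripper_force: 0.0
```

```bash
python3 go.py .4585 -.1232 .076 -59.5
```

```text
t 3.35 p [ 0.4593 -0.1231  0.0772] yaw -59.4 j6 25.9 tilt [ 0.001 -0.001 -1.   ] | delta [-0.3  0.7  1.2] turn 0.001 F [1.  0.3 0.8] w 45.0 0.0
```

Emit:
drive_tool([
  {"delta_pos": [0,0,0],"turn": 0,"claw": 0},
  {"delta_pos": [0,0,0],"turn": 0,"claw": 0},
  {"delta_pos": [0,0,0],"turn": 0,"claw": 0},
  {"delta_pos": [0,0,0],"turn": 0,"claw": 0},
  {"delta_pos": [0,0,0],"turn": 0,"claw": 0},
])

```text
time_s: 3.98
tcp_pos: [0.4573, -0.1239, 0.0765]
ee_rot: [[0.508, -0.861, -0.004], [-0.861, -0.508, -0.001], [-0.001, 0.004, -1.0]]
wrist_force: [-4.3, -3.1, 4.5]
gripper_width: 0.159
gripper_force: 30.0
```

Emit:
drive_tool([
  {"delta_pos": [0,0,0],"turn": 0.15,"claw": 0},
  {"delta_pos": [0,0,0],"turn": 0.15,"claw": 0},
  {"delta_pos": [0,0,0],"turn": 0.15,"claw": 0},
  {"delta_pos": [0,0,0],"turn": 0.15,"claw": 0},
  {"delta_pos": [0,0,0],"turn": 0.15,"claw": 0},
  {"delta_pos": [0,0,0],"turn": 0.15,"claw": 0},
  {"delta_pos": [0,0,0],"turn": 0.15,"claw": 0},
  {"delta_pos": [0,0,0],"turn": 0.1,"claw": 0},
  {"delta_pos": [0,0,0],"turn": 0,"claw": 0},
  {"delta_pos": [0,0,0],"turn": 0,"claw": 0},
])

```text
time_s: 5.22
tcp_pos: [0.458, -0.1238, 0.0765]
ee_rot: [[-0.579, -0.815, -0.002], [-0.815, 0.579, -0.001], [0.002, 0.001, -1.0]]
wrist_force: [-3.0, -4.6, 2.9]
gripper_width: 0.154
gripper_force: 30.0
```

```bash
python3 go.py .4585 -.1232 .076 -125
python3 - <<'E'
from h import *
t=cap('top');s=cap('scene');bubbles(t);bubbles(s)
a=cv2.resize(t['color'][160:255,345:440],(400,400),interpolation=cv2.INTER_CUBIC);b=cv2.resize(s['color'][180:275,130:225],(400,400),interpolation=cv2.INTER_CUBIC)
save('b1.png',np.hstack([a,b]))
E
```

```text
t 5.225 p [ 0.458  -0.1238  0.0765] yaw -125.4 j6 -40.0 tilt [ 0.002  0.001 -1.   ] | delta [-0.8 -0.   0.5] turn -0.006 F [-3.  -4.6  2.9] w 13.4 30.000487533397973
X npale 37 bubble [-5.3 79. ] window -37.8 32.1 off nominal -5.3 off window -2.4
Y no bubble 0 0
X npale 17 bubble [-1.  79.8] window -32.1 33.1 off nominal -1.0 off window -1.5
Y npale 15 bubble [-86. -20.] window -56.3 7.1 off nominal 5.0 off window 4.6
```

View pics/b1.png

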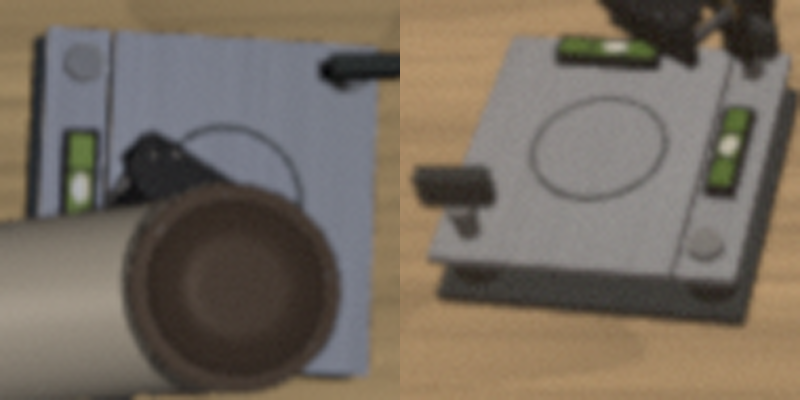

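Left: bubble X at (79,190) is near the middle of its window. Right (scene): bubble X at (728,145) sits between the lines, and bubble Y at (615,47) is off towards +y. Screw A is done, so I release it and go to B.

Emit:
drive_tool([
  {"delta_pos": [0,0,0],"turn": 0,"claw": 1},
  {"delta_pos": [0,0,0],"turn": 0,"claw": 1},
  {"delta_pos": [0,0,0],"turn": 0,"claw": 1},
  {"delta_pos": [0,0,-25],"turn": 0,"claw": 1},
  {"delta_pos": [0,0,-50],"turn": 0,"claw": 1},
  {"delta_pos": [0,0,0],"turn": -0.16,"claw": 1},
  {"delta_pos": [0,0,0],"turn": -0.16,"claw": 1},
  {"delta_pos": [0,0,0],"turn": -0.16,"claw": 1},
  {"delta_pos": [0,0,0],"turn": -0.147,"claw": 1},
  {"delta_pos": [0,0,0],"turn": 0,"claw": 1},
])

```text
time_s: 6.58
tcp_pos: [0.4589, -0.123, 0.1515]
ee_rot: [[0.008, -1.0, 0.0], [-1.0, -0.008, 0.0], [-0.0, -0.0, -1.0]]
wrist_force: [-0.4, -0.3, 0.6]
gripper_width: 1.0
gripper_force: 0.0
```

```bash
python3 go.py .6022 -.2974 .076 -89.5
```

```text
t 6.575 p [ 0.4589 -0.123   0.1515] yaw -89.5 j6 -4.2 tilt [-0. -0. -1.] | delta [ 175.6 -141.8   75.5] turn -0.0 F [-0.4 -0.3  0.6] w 87.0 0.0
```

Emit:
drive_tool([
  {"delta_pos": [43.9,-35.4,0],"turn": 0,"claw": 1},
  {"delta_pos": [43.9,-35.4,0],"turn": 0,"claw": 1},
  {"delta_pos": [43.9,-35.5,0],"turn": 0,"claw": 1},
  {"delta_pos": [43.9,-35.5,0],"turn": 0,"claw": 0.5},
  {"delta_pos": [0,0,0],"turn": 0,"claw": 0.5},
  {"delta_pos": [0,0,35],"turn": 0,"claw": 0.5},
  {"delta_pos": [0,0,40],"turn": 0,"claw": 0.5},
  {"delta_pos": [0,0,0],"turn": 0,"claw": 0},
  {"delta_pos": [0,0,0],"turn": 0,"claw": 0},
  {"delta_pos": [0,0,0],"turn": 0,"claw": 0},
  {"delta_pos": [0,0,0],"turn": 0,"claw": 0},
  {"delta_pos": [0,0,0],"turn": 0,"claw": 0},
])

```text
time_s: 8.07
tcp_pos: [0.6019, -0.2975, 0.0782]
ee_rot: [[0.01, -1.0, -0.0], [-1.0, -0.01, -0.0], [0.0, 0.0, -1.0]]
wrist_force: [-2.4, 1.9, 6.4]
gripper_width: 0.158
gripper_force: 30.0
```

Emit:
drive_tool([
  {"delta_pos": [0,0,0],"turn": 0.14,"claw": 0},
  {"delta_pos": [0,0,0],"turn": 0.14,"claw": 0},
  {"delta_pos": [0,0,0],"turn": 0.14,"claw": 0},
  {"delta_pos": [0,0,0],"turn": 0.11,"claw": 0},
  {"delta_pos": [0,0,0],"turn": 0,"claw": 0},
  {"delta_pos": [0,0,0],"turn": 0,"claw": 0},
  {"delta_pos": [0,0,0],"turn": 0,"claw": 1},
  {"delta_pos": [0,0,0],"turn": 0,"claw": 1},
  {"delta_pos": [0,0,0],"turn": 0,"claw": 1},
  {"delta_pos": [0,0,-30],"turn": 0,"claw": 1},
  {"delta_pos": [0,0,-60],"turn": 0,"claw": 1},
  {"delta_pos": [0,0,-60],"turn": 0,"claw": 1},
])

```text
time_s: 9.57
tcp_pos: [0.6022, -0.2973, 0.2276]
ee_rot: [[-0.497, -0.868, -0.001], [-0.868, 0.497, 0.0], [0.0, 0.001, -1.0]]
wrist_force: [0.9, -0.6, -0.4]
gripper_width: 0.759
gripper_force: 0.0
```

```bash
python3 - <<'E'
from h import *
t=cap('top');s=cap('scene');bubbles(t);bubbles(s)
E
python3 go.py .56 .2353 .12 4
```

```text
X npale 26 bubble [ 0.  79.2] window -33.3 32.0 off nominal 0.0 off window 0.7
Y npale 156 bubble [-84.9 -42.5] window -62.8 -17.6 off nominal -17.5 off window -2.3
X npale 18 bubble [-0.9 79.7] window -32.1 33.1 off nominal -0.9 off window -1.4
Y npale 18 bubble [-86.2 -24. ] window -55.4 9.2 off nominal 1.0 off window -0.9
t 9.675 p [ 0.6061 -0.2992  0.2359] yaw -119.7 j6 -17.3 tilt [-0.002 -0.017 -1.   ] | delta [-441.1  306.9  111.5] turn -2.159 F [-0.3  0.3  0.7] w 73.9 0.0
```

Both bubbles look between their lines; Y is seen only from the scene camera so far. Next I turn the tool to yaw -176° and travel to the pot.

Emit:
drive_tool([
  {"delta_pos": [0,0,0],"turn": 0.164,"claw": 0},
  {"delta_pos": [0,0,0],"turn": 0.164,"claw": 0},
  {"delta_pos": [0,0,0],"turn": 0.164,"claw": 0},
  {"delta_pos": [0,0,0],"turn": 0.164,"claw": 0},
  {"delta_pos": [0,0,0],"turn": 0.164,"claw": 0},
  {"delta_pos": [0,0,0],"turn": 0.164,"claw": 0},
  {"delta_pos": [0,50,0],"turn": 0,"claw": 0},
  {"delta_pos": [0,60,0],"turn": 0,"claw": 0},
  {"delta_pos": [0,60,0],"turn": 0,"claw": 0},
  {"delta_pos": [0,60,0],"turn": 0,"claw": 0},
  {"delta_pos": [0,60,0],"turn": 0,"claw": 0},
])

```text
time_s: 11.05
tcp_pos: [0.5827, -0.0061, 0.2263]
ee_rot: [[-0.998, -0.067, 0.0], [-0.067, 0.998, 0.0], [-0.0, 0.0, -1.0]]
wrist_force: [1.3, -0.3, 0.2]
gripper_width: 0.005
gripper_force: 0.0
```

```bash
python3 go.py .5494 .2363 .15 -176
python3 - <<'E'
from h import *
t=cap('top');s=cap('scene');bubbles(t);bubbles(s)
E
```

```text
t 11.05 p [ 0.5827 -0.0061  0.2263] yaw -176.2 j6 -101.5 tilt [-0.  0. -1.] | delta [ 17.1 244.   76.4] turn -0.003 F [ 1.3 -0.3  0.2] w 0.5 0.0
X npale 26 bubble [ 0.  79.2] window -33.3 32.0 off nominal 0.0 off window 0.6
Y npale 27 bubble [-85.2 -25.6] window -57.9 7.9 off nominal -0.6 off window -0.6
X npale 17 bubble [-1.  79.8] window -32.1 33.1 off nominal -1.0 off window -1.5
Y npale 15 bubble [-86.3 -24.2] window -56.3 8.4 off nominal 0.8 off window -0.2
```

Both tubes are level within about 1 mm. Now I go behind the pot.

Emit:
drive_tool([
  {"delta_pos": [3.5,61,0],"turn": 0,"claw": 0},
  {"delta_pos": [3.5,61,0],"turn": 0,"claw": 0},
  {"delta_pos": [3,61,0],"turn": 0,"claw": 0},
  {"delta_pos": [3,57,20],"turn": 0,"claw": 0},
  {"delta_pos": [0,0,55],"turn": 0,"claw": 0},
  {"delta_pos": [0,0,55],"turn": 0,"claw": 0},
  {"delta_pos": [0,0,34],"turn": 0,"claw": 0},
  {"delta_pos": [0,0,0],"turn": 0,"claw": 0},
])

```text
time_s: 12.15
tcp_pos: [0.5524, 0.2289, 0.0595]
ee_rot: [[-0.998, -0.066, -0.006], [-0.066, 0.998, -0.004], [0.006, -0.004, -1.0]]
wrist_force: [-0.5, -1.0, 1.9]
gripper_width: 0.007
gripper_force: 0.0
```

```bash
python3 go.py .5494 .2363 .061 -176
```

```text
t 12.15 p [0.5524 0.2289 0.0595] yaw -176.2 j6 -124.2 tilt [ 0.006 -0.004 -1.   ] | delta [ 2.5  7.5 -1.5] turn -0.004 F [-0.5 -1.   1.9] w 0.6 0.0
```

Emit:
drive_tool([
  {"delta_pos": [0,7,0],"turn": 0,"claw": 0},
  {"delta_pos": [8,0,0],"turn": 0,"claw": 0},
  {"delta_pos": [8,0,0],"turn": 0,"claw": 0},
  {"delta_pos": [6,0,0],"turn": 0,"claw": 0},
  {"delta_pos": [6,0,0],"turn": 0,"claw": 0},
  {"delta_pos": [0,0,0],"turn": 0,"claw": 0},
])

```text
time_s: 12.9
tcp_pos: [0.5254, 0.2359, 0.0629]
ee_rot: [[-0.998, -0.067, 0.001], [-0.067, 0.998, 0.0], [-0.001, 0.0, -1.0]]
wrist_force: [0.3, 0.8, -0.8]
gripper_width: 0.005
gripper_force: 0.2
```

```bash
cat > pot.py <<'E'
from h import *
for n in('scene','top'):
    d=cap(n); C=cloud(d); x,y,z=C[...,0],C[...,1],C[...,2]; c=d['color'].astype(int)
    m=(d['range_z']>0)&(y>.13)&(y<.30)&(x>.34)&(x<.62)&(z>.008)&(z<.13)&(np.ptp(c,axis=2)<26)
    q=C[m]; print(n,m.sum(),'x',np.percentile(q[:,0],[1,99]).round(3),'y',np.percentile(q[:,1],[1,99]).round(3),'z',np.percentile(q[:,2],[50,99]).round(3))
    for lo in(.046,.068):
        t=q[(q[:,2]>lo)&(q[:,2]<lo+.009)]
        if len(t)>20: print('  z>',lo,len(t),rect(t))
E
python3 pot.py; python3 go.py .5 .2363 .061 -176
```

```text
scene 370 x [0.473 0.539] y [0.207 0.256] z [0.054 0.118]
  z> 0.046 27 (array([511.3, 227.4]), array([54.2, 25. ]), 65.6)
  z> 0.068 65 (array([506.6, 223.6]), array([74. , 37.2]), 46.2)
top 265 x [0.467 0.504] y [0.206 0.255] z [0.072 0.077]
  z> 0.068 218 (array([483.1, 231. ]), array([33.5, 50.8]), 4.4)
t 13.0 p [0.5258 0.2359 0.0627] yaw -176.2 j6 -126.4 tilt [-0.  0. -1.] | delta [25.7  2.1  1.6] turn -0.003 F [-0.8  0.4  0.2] w 0.8 0.266779821831733
```

Emit:
drive_tool([
  {"delta_pos": [6,0,0],"turn": 0,"claw": 0},
  {"delta_pos": [6,0,0],"turn": 0,"claw": 0},
  {"delta_pos": [0,0,0],"turn": 0,"claw": 0},
])

```text
time_s: 13.38
tcp_pos: [0.5127, 0.2346, 0.0623]
ee_rot: [[-0.998, -0.067, -0.001], [-0.067, 0.998, -0.001], [0.001, -0.001, -1.0]]
wrist_force: [0.8, 0.4, -0.2]
gripper_width: 0.007
gripper_force: 0.1
```

```bash
python3 - <<'E'
from h import *
s=cap('scene'); save('push.png',s['color'][150:260,280:430],4)
E
python3 pot.py
```

```text
scene 385 x [0.464 0.527] y [0.207 0.256] z [0.054 0.114]
  z> 0.046 31 (array([489.5, 231.5]), array([44.9, 47.8]), 3.4)
  z> 0.068 39 (array([493.4, 224. ]), array([71.8, 36.4]), 44.6)
top 278 x [0.451 0.487] y [0.205 0.254] z [0.073 0.08 ]
  z> 0.068 202 (array([465.8, 230. ]), array([31. , 50.6]), 6.0)
```

View pics/push.png

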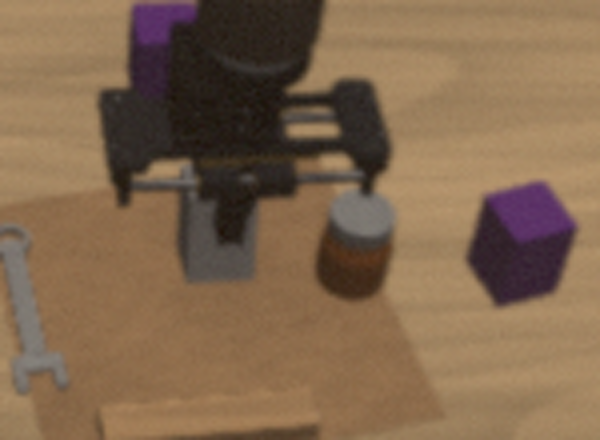

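The pot (220,225) is tipping towards the robot, with its trailing top edge up at 80 mm, and the jar (355,235) is clear. I carry on pushing.

Emit:
drive_tool([
  {"delta_pos": [6,0,0],"turn": 0,"claw": 0},
  {"delta_pos": [6,0,0],"turn": 0,"claw": 0},
  {"delta_pos": [6,0,0],"turn": 0,"claw": 0},
  {"delta_pos": [6,0,0],"turn": 0,"claw": 0},
  {"delta_pos": [0,0,0],"turn": 0,"claw": 0},
  {"delta_pos": [0,0,0],"turn": 0,"claw": 0},
  {"delta_pos": [0,0,0],"turn": 0,"claw": 0},
])

```text
time_s: 14.4
tcp_pos: [0.4899, 0.2334, 0.0625]
ee_rot: [[-0.998, -0.067, 0.0], [-0.067, 0.998, 0.0], [-0.0, 0.0, -1.0]]
wrist_force: [-0.1, 0.5, 0.0]
gripper_width: 0.008
gripper_force: 0.0
```

```bash
python3 pot.py
```

```text
scene 234 x [0.401 0.503] y [0.203 0.254] z [0.051 0.119]
  z> 0.046 85 (array([442.6, 215.9]), array([78.2, 41. ]), 32.8)
top 497 x [0.399 0.461] y [0.201 0.252] z [0.05  0.054]
  z> 0.046 444 (array([430.2, 227.5]), array([64. , 50.7]), 4.1)
```

It is lying on its side. I rise, open, and measure it clear of the arm.

Emit:
drive_tool([
  {"delta_pos": [-20,0,-40],"turn": 0,"claw": 1},
  {"delta_pos": [-60,0,-50],"turn": 0,"claw": 1},
  {"delta_pos": [-60,0,-30],"turn": 0,"claw": 1},
  {"delta_pos": [0,0,0],"turn": 0,"claw": 1},
])

```text
time_s: 15.0
tcp_pos: [0.6178, 0.2422, 0.1726]
ee_rot: [[-0.998, -0.065, 0.006], [-0.065, 0.998, 0.003], [-0.006, 0.003, -1.0]]
wrist_force: [0.2, 0.8, -0.5]
gripper_width: 0.377
gripper_force: 0.0
```

```bash
python3 pot.py;  python3 go.py .46 .23 .061 -176
python3 - <<'E'
from h import *
t=cap('top');s=cap('scene'); 
a=cv2.resize(t['color'][195:275,180:260],(400,400),interpolation=cv2.INTER_CUBIC);b=cv2.resize(s['color'][140:240,290:390],(400,400),interpolation=cv2.INTER_CUBIC)
save('lie.png',np.hstack([a,b]))
E
```

```text
scene 99 x [0.413 0.471] y [0.203 0.239] z [0.049 0.053]
  z> 0.046 63 (array([447.1, 217.2]), array([54.9, 34.1]), 19.1)
top 573 x [0.399 0.469] y [0.201 0.253] z [0.05  0.055]
  z> 0.046 517 (array([433.7, 227.9]), array([71.3, 50.5]), 3.6)
t 15.1 p [0.6129 0.2411 0.1694] yaw -176.2 j6 -121.7 tilt [ 0.002 -0.    -1.   ] | delta [153.1  -1.  108.7] turn -0.004 F [-1.   0.5 -0.6] w 40.7 0.0
```

View pics/lie.png

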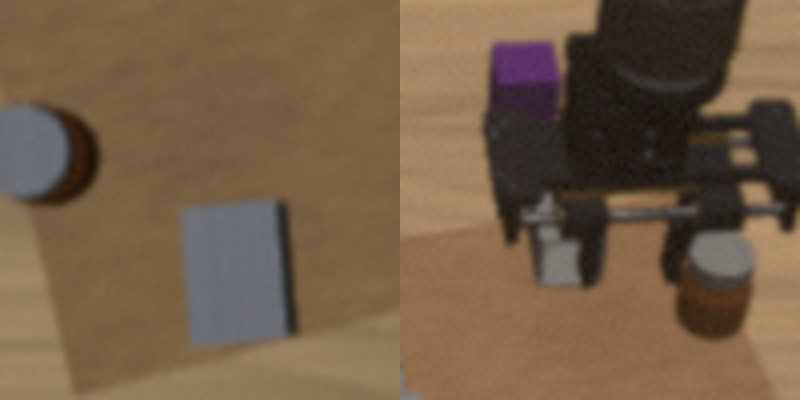

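The pot lies at top-crop (238,272) with its closed end towards the robot and its mouth at the upper end, clear of the jar (35,150). I'll grip it near the mouth, lift slightly, then ease the grip so the heavier closed end swings down.

Emit:
drive_tool([
  {"delta_pos": [50,-1,0],"turn": 0,"claw": 1},
  {"delta_pos": [52,0,0],"turn": 0,"claw": 1},
  {"delta_pos": [50,0,20],"turn": 0,"claw": 1},
  {"delta_pos": [0,0,50],"turn": 0,"claw": 1},
  {"delta_pos": [0,0,50],"turn": 0,"claw": 1},
  {"delta_pos": [0,0,20],"turn": 0,"claw": 1},
  {"delta_pos": [0,0,0],"turn": 0,"claw": 1},
])

```text
time_s: 16.08
tcp_pos: [0.4596, 0.2291, 0.0289]
ee_rot: [[-0.998, -0.068, -0.004], [-0.068, 0.998, -0.004], [0.004, -0.003, -1.0]]
wrist_force: [0.0, 0.9, -0.2]
gripper_width: 0.996
gripper_force: 0.0
```

```bash
python3 go.py .4606 .2297 .010 -176
```

```text
t 16.075 p [0.4596 0.2291 0.0289] yaw -176.1 j6 -130.7 tilt [ 0.004 -0.003 -1.   ] | delta [-1.1  0.6 18.9] turn -0.002 F [ 0.   0.9 -0.2] w 86.7 0.0
```

Emit:
drive_tool([
  {"delta_pos": [-1,0.5,17],"turn": 0,"claw": 1},
  {"delta_pos": [0,0,0],"turn": 0,"claw": 0},
  {"delta_pos": [0,0,0],"turn": 0,"claw": 0},
  {"delta_pos": [0,0,0],"turn": 0,"claw": 0},
  {"delta_pos": [0,0,0],"turn": 0,"claw": 0},
  {"delta_pos": [0,0,0],"turn": 0,"claw": 0},
  {"delta_pos": [0,0,0],"turn": 0,"claw": 0},
])

```text
time_s: 16.95
tcp_pos: [0.4629, 0.2311, 0.0139]
ee_rot: [[-0.998, -0.067, 0.0], [-0.067, 0.998, 0.0], [-0.0, 0.0, -1.0]]
wrist_force: [-1.1, -1.0, 4.6]
gripper_width: 0.574
gripper_force: 29.9
```

Emit:
drive_tool([
  {"delta_pos": [0,0,-16],"turn": 0,"claw": 0},
  {"delta_pos": [0,0,-16],"turn": 0,"claw": 0},
  {"delta_pos": [0,0,-16],"turn": 0,"claw": 0},
  {"delta_pos": [0,0,0],"turn": 0,"claw": 0},
  {"delta_pos": [0,0,0],"turn": 0,"claw": 0.56},
  {"delta_pos": [0,0,0],"turn": 0,"claw": 0.565},
])

```text
time_s: 17.7
tcp_pos: [0.4622, 0.2306, 0.0606]
ee_rot: [[-0.998, -0.067, -0.001], [-0.067, 0.998, -0.001], [0.001, -0.001, -1.0]]
wrist_force: [0.3, -0.1, -0.8]
gripper_width: 0.573
gripper_force: 29.9
```

```bash
cat > side.py <<'E'
from h import *
d=cap('top'); C=cloud(d); x,y,z=C[...,0],C[...,1],C[...,2]; c=d['color'].astype(int)
m=(d['range_z']>0)&(abs(y-.23)<.05)&(x>.36)&(x<.6)&(z>.008)&(z<.13)&(np.ptp(c,axis=2)<26)&(c.mean(2)>60)
q=C[m]
for a in np.arange(.38,.5,.01):
    t=q[(q[:,0]>a)&(q[:,0]<a+.01)]
    if len(t)>5: print(round(a,3),len(t),np.median(t[:,2]).round(4))
E
python3 side.py; python3 go.py .4606 .2297 .010 -176
```

```text
0.39 22 0.0975
0.4 81 0.0968
0.41 83 0.0966
0.42 64 0.0962
t 17.75 p [0.4623 0.2307 0.0607] yaw -176.2 j6 -130.7 tilt [ 0.001 -0.001 -1.   ] | delta [ 1.7 -0.8 50.7] turn -0.003 F [ 0.2 -0.1 -0.3] w 50.0 29.945914555986235
```

Emit:
drive_tool([
  {"delta_pos": [0,0,0],"turn": 0,"claw": 0.57},
  {"delta_pos": [0,0,0],"turn": 0,"claw": 0.572},
])

```text
time_s: 18.0
tcp_pos: [0.4626, 0.231, 0.0613]
ee_rot: [[-0.998, -0.067, -0.0], [-0.067, 0.998, -0.0], [0.0, -0.0, -1.0]]
wrist_force: [-0.5, 0.7, -2.4]
gripper_width: 0.575
gripper_force: 29.9
```

Emit:
drive_tool([
  {"delta_pos": [0,0,0],"turn": 0,"claw": 0.5735},
])

```text
time_s: 18.12
tcp_pos: [0.4627, 0.231, 0.0615]
ee_rot: [[-0.998, -0.067, -0.0], [-0.067, 0.998, -0.0], [0.0, -0.0, -1.0]]
wrist_force: [-0.6, 0.6, -1.3]
gripper_width: 0.576
gripper_force: 10.0
```

```bash
python3 side.py; python3 go.py .4606 .2297 .010 -176
```

```text
0.39 20 0.0969
0.4 83 0.0977
0.41 82 0.0974
0.42 67 0.0977
t 18.175 p [0.4627 0.231  0.0615] yaw -176.2 j6 -130.7 tilt [-0.  0. -1.] | delta [ 2.2 -1.2 51.5] turn -0.003 F [ 0.2  0.8 -1.5] w 50.0 6.944943331182003
```

Grip force can be graded through the opening (about 7 N now). I ease it a little more.

Emit:
drive_tool([
  {"delta_pos": [0,0,0],"turn": 0,"claw": 0.5735},
])

```text
time_s: 18.3
tcp_pos: [0.4627, 0.231, 0.0616]
ee_rot: [[-0.998, -0.067, 0.0], [-0.067, 0.998, 0.0], [-0.0, 0.0, -1.0]]
wrist_force: [0.2, -0.4, -0.9]
gripper_width: 0.576
gripper_force: 5.7
```

```bash
python3 side.py; python3 go.py .4606 .2297 .010 -176
```

```text
0.39 20 0.0977
0.4 82 0.0972
0.41 81 0.098
0.42 66 0.0976
t 18.35 p [0.4627 0.231  0.0615] yaw -176.2 j6 -130.7 tilt [-0.  0. -1.] | delta [ 2.2 -1.2 51.5] turn -0.003 F [-0.1 -0.3 -1.3] w 49.9 5.599354954320006
```

Emit:
drive_tool([
  {"delta_pos": [0,0,0],"turn": 0,"claw": 0.5738},
  {"delta_pos": [0,0,0],"turn": 0,"claw": 0.5738},
])

```text
time_s: 18.6
tcp_pos: [0.4626, 0.2309, 0.0615]
ee_rot: [[-0.998, -0.067, -0.0], [-0.067, 0.998, -0.0], [0.0, -0.0, -1.0]]
wrist_force: [-0.2, -0.7, -0.4]
gripper_width: 0.576
gripper_force: 1.2
```

```bash
python3 side.py; python3 go.py .4606 .2297 .010 -176
```

```text
0.41 25 0.0247
t 18.65 p [0.4627 0.231  0.0616] yaw -176.2 j6 -130.7 tilt [-0. -0. -1.] | delta [ 2.2 -1.1 51.6] turn -0.003 F [ 0.6 -0.  -0.8] w 50.2 1.7887604422867298
```

Emit:
drive_tool([
  {"delta_pos": [0,0,0],"turn": 0,"claw": 0.5735},
])

```text
time_s: 18.77
tcp_pos: [0.4627, 0.231, 0.0616]
ee_rot: [[-0.998, -0.067, 0.0], [-0.067, 0.998, -0.0], [-0.0, -0.0, -1.0]]
wrist_force: [0.6, -1.9, -0.4]
gripper_width: 0.574
gripper_force: 2.8
```

```bash
python3 - <<'E'
from h import *
t=cap('top');s=cap('scene'); 
a=cv2.resize(t['color'][185:275,170:260],(400,400),interpolation=cv2.INTER_CUBIC);b=cv2.resize(s['color'][140:240,290:390],(400,400),interpolation=cv2.INTER_CUBIC)
save('swing.png',np.hstack([a,b]))
C=cloud(s);x,y,z=C[...,0],C[...,1],C[...,2];c=s['color'].astype(int)
m=(s['range_z']>0)&(abs(y-.2305)<.022)&(x>.38)&(x<.56)&(z>.004)&(z<.10)&(np.ptp(c,axis=2)<30)&(c.mean(2)>55)
q=C[m]
for a in np.arange(.004,.10,.008):
    t=q[(q[:,2]>a)&(q[:,2]<a+.008)]
    if len(t)>3: print(round(a,3),len(t),np.median(t[:,0]).round(4),t[:,1].min().round(3),t[:,1].max().round(3))
E
python3 go.py .4606 .2297 .010 -176
```

```text
0.004 12 0.4563 0.216 0.25
0.012 49 0.4253 0.219 0.252
0.02 25 0.4165 0.218 0.25
0.028 5 0.4239 0.214 0.251
0.052 10 0.4802 0.222 0.25
0.06 20 0.4825 0.21 0.251
0.068 16 0.468 0.21 0.252
0.076 13 0.4391 0.218 0.25
0.084 9 0.4415 0.223 0.25
t 18.875 p [0.4627 0.231  0.0616] yaw -176.2 j6 -130.7 tilt [-0. -0. -1.] | delta [ 2.2 -1.1 51.6] turn -0.003 F [-0.2 -1.4 -0.3] w 49.7 2.7949922159314156
```

View pics/swing.png

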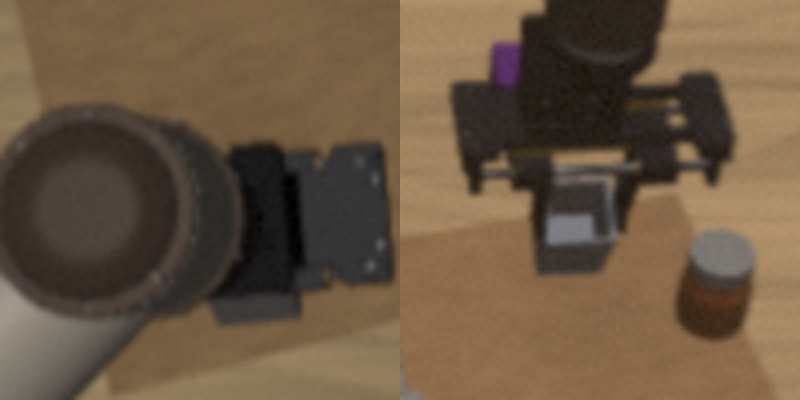

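The pot has swung: in the right view the mouth at (580,205) faces up, tilted about 30° towards +x, with the bottom edge on the mat. I draw the gripper towards -x to stand it upright under a light grip.

Emit:
drive_tool([
  {"delta_pos": [5,0,0],"turn": 0,"claw": 0.5735},
  {"delta_pos": [5,0,0],"turn": 0,"claw": 0.5735},
  {"delta_pos": [5,0,0],"turn": 0,"claw": 0.5735},
  {"delta_pos": [5,0,0],"turn": 0,"claw": 0.5735},
  {"delta_pos": [0,0,0],"turn": 0,"claw": 0.5735},
])

```text
time_s: 19.5
tcp_pos: [0.4422, 0.2296, 0.0615]
ee_rot: [[-0.998, -0.067, -0.0], [-0.067, 0.998, -0.0], [0.0, -0.0, -1.0]]
wrist_force: [-0.9, -0.1, -2.2]
gripper_width: 0.571
gripper_force: 2.8
```

```bash
cat > tilt.py <<'E'
from h import *
s=cap('scene'); p=monitor.sense()['tcp_pos']
C=cloud(s);x,y,z=C[...,0],C[...,1],C[...,2];c=s['color'].astype(int)
m=(s['range_z']>0)&(abs(y-p[1])<.022)&(abs(x-p[0])<.08)&(z>.002)&(z<.20)&(np.ptp(c,axis=2)<30)&(c.mean(2)>50)
q=C[m]; b=float(__import__('sys').argv[1]) if len(__import__('sys').argv)>1 else 0
for a in np.arange(b+.002,b+.10,.006):
    t=q[(q[:,2]>a)&(q[:,2]<a+.006)]
    if len(t)>3: print(round(a,3),len(t),np.percentile(t[:,0],[5,50,95]).round(4))
E
python3 tilt.py; python3 go.py .4606 .2297 .010 -176
```

```text
0.002 9 [0.4493 0.4504 0.4528]
0.008 16 [0.4018 0.4512 0.4532]
0.014 36 [0.4039 0.4513 0.4559]
0.02 22 [0.4047 0.4304 0.4574]
0.026 30 [0.4036 0.4534 0.4581]
0.032 27 [0.4062 0.4206 0.4582]
0.038 32 [0.4075 0.4565 0.4599]
0.044 30 [0.4092 0.4344 0.4605]
0.05 27 [0.4107 0.4588 0.4626]
0.056 31 [0.4118 0.4588 0.4643]
0.062 33 [0.4137 0.4612 0.4647]
0.068 32 [0.4136 0.4589 0.4661]
0.074 22 [0.4142 0.417  0.4189]
0.08 4 [0.4154 0.4187 0.4194]
t 19.55 p [0.4425 0.2297 0.0615] yaw -176.2 j6 -132.3 tilt [ 0. -0. -1.] | delta [-18.   -1.2  51.5] turn -0.003 F [ 0.4 -0.  -1.9] w 49.5 2.781606651842594
```

Emit:
drive_tool([
  {"delta_pos": [5,0,0],"turn": 0,"claw": 0.5735},
  {"delta_pos": [5,0,0],"turn": 0,"claw": 0.5735},
  {"delta_pos": [5,0,0],"turn": 0,"claw": 0.5735},
  {"delta_pos": [0,0,0],"turn": 0,"claw": 0.5735},
])

```text
time_s: 20.05
tcp_pos: [0.4273, 0.2285, 0.0615]
ee_rot: [[-0.998, -0.067, -0.0], [-0.067, 0.998, -0.0], [0.0, -0.0, -1.0]]
wrist_force: [0.5, 0.0, -1.7]
gripper_width: 0.577
gripper_force: 2.8
```

```bash
python3 tilt.py; python3 go.py .4606 .2297 .010 -176
```

```text
0.002 9 [0.4318 0.4348 0.4367]
0.008 12 [0.4341 0.437  0.4387]
0.014 24 [0.3879 0.4376 0.4398]
0.02 29 [0.3889 0.4364 0.4422]
0.026 30 [0.3907 0.418  0.4436]
0.032 30 [0.3916 0.4392 0.4445]
0.038 25 [0.3935 0.442  0.4461]
0.044 29 [0.3948 0.3994 0.4474]
0.05 38 [0.3969 0.4442 0.4489]
0.056 36 [0.3961 0.422  0.4477]
0.062 31 [0.3978 0.4048 0.4482]
0.068 35 [0.3989 0.4422 0.4507]
0.074 23 [0.4008 0.4016 0.4493]
0.08 5 [0.4025 0.4038 0.4072]
t 20.1 p [0.4277 0.2287 0.0616] yaw -176.2 j6 -133.5 tilt [-0.  0. -1.] | delta [-32.9  -1.2  51.6] turn -0.003 F [-0.1  0.2 -1.8] w 49.8 2.7818183228373528
```

Tilt is about 13° and it hangs with the edge on the mat. I press it gently flat.

Emit:
drive_tool([
  {"delta_pos": [1,0,3],"turn": 0,"claw": 0.5735},
  {"delta_pos": [1,0,3],"turn": 0,"claw": 0.5735},
  {"delta_pos": [1,0,3],"turn": 0,"claw": 0.5735},
  {"delta_pos": [1,0,3],"turn": 0,"claw": 0.5735},
  {"delta_pos": [0,0,0],"turn": 0,"claw": 0.5735},
])

```text
time_s: 20.72
tcp_pos: [0.4236, 0.2285, 0.0491]
ee_rot: [[-0.998, -0.067, -0.0], [-0.067, 0.998, 0.0], [0.0, 0.0, -1.0]]
wrist_force: [-0.5, 1.0, 0.6]
gripper_width: 0.574
gripper_force: 3.1
```

```bash
python3 tilt.py; python3 go.py .4606 .2297 .010 -176
```

```text
0.002 9 [0.4323 0.4334 0.4364]
0.008 17 [0.4326 0.4369 0.4403]
0.014 19 [0.4345 0.4377 0.4401]
0.02 24 [0.3878 0.4366 0.4399]
0.026 31 [0.3872 0.4356 0.4398]
0.032 39 [0.3862 0.4353 0.4403]
0.038 30 [0.3888 0.4375 0.4409]
0.044 35 [0.3893 0.3955 0.4411]
0.05 34 [0.3886 0.4374 0.4415]
0.056 35 [0.3914 0.4376 0.4412]
0.062 39 [0.3912 0.4372 0.4428]
0.068 25 [0.3924 0.4395 0.4431]
0.074 5 [0.4275 0.4386 0.4433]
t 20.775 p [0.4237 0.2285 0.0491] yaw -176.2 j6 -133.9 tilt [ 0.  0. -1.] | delta [-37.   -1.3  39.1] turn -0.003 F [-1.2  1.4  0.3] w 49.8 3.1024746856652996
```

Emit:
drive_tool([
  {"delta_pos": [0,0,0],"turn": 0,"claw": 0.66},
  {"delta_pos": [0,0,0],"turn": 0,"claw": 0.66},
  {"delta_pos": [0,0,0],"turn": 0,"claw": 0.66},
  {"delta_pos": [9,0,6],"turn": 0,"claw": 0.66},
  {"delta_pos": [0,0,0],"turn": 0,"claw": 0.66},
])

```text
time_s: 21.4
tcp_pos: [0.4136, 0.227, 0.0428]
ee_rot: [[-0.998, -0.067, -0.002], [-0.067, 0.998, -0.002], [0.002, -0.001, -1.0]]
wrist_force: [-0.3, 0.3, 0.7]
gripper_width: 0.66
gripper_force: 0.0
```

```bash
python3 tilt.py; python3 go.py .4147 .228 .043 -176
```

```text
0.002 15 [0.4311 0.435  0.4382]
0.008 20 [0.4327 0.4353 0.4394]
0.014 16 [0.4314 0.435  0.4375]
0.02 26 [0.4317 0.4361 0.4412]
0.026 28 [0.3857 0.4341 0.438 ]
0.032 36 [0.3866 0.4334 0.4398]
0.038 36 [0.3862 0.4317 0.4377]
0.044 37 [0.3866 0.4326 0.4387]
0.05 44 [0.3849 0.39   0.4386]
0.056 37 [0.386  0.4322 0.4389]
0.062 39 [0.387  0.3949 0.4381]
0.068 28 [0.3901 0.4349 0.4396]
0.074 4 [0.4152 0.4329 0.4393]
t 21.45 p [0.4142 0.2275 0.0432] yaw -176.1 j6 -134.7 tilt [ 0.001 -0.001 -1.   ] | delta [-0.5  0.5  0.2] turn -0.003 F [-0.2  0.4  0. ] w 57.5 0.0
```

The pot stands upright, with its front face vertical at x≈0.435. I grip it firmly and lift.

Emit:
drive_tool([
  {"delta_pos": [2,0,0],"turn": 0,"claw": 0.4},
  {"delta_pos": [0,0,0],"turn": 0,"claw": 0.4},
  {"delta_pos": [0,0,0],"turn": 0,"claw": 0.4},
  {"delta_pos": [0,0,0],"turn": 0,"claw": 0.4},
  {"delta_pos": [0,0,-10],"turn": 0,"claw": 0.4},
  {"delta_pos": [0,0,-30],"turn": 0,"claw": 0.4},
  {"delta_pos": [0,0,-50],"turn": 0,"claw": 0.4},
  {"delta_pos": [0,0,-60],"turn": 0,"claw": 0.4},
  {"delta_pos": [0,0,0],"turn": 0,"claw": 0.4},
])

```text
time_s: 22.58
tcp_pos: [0.4153, 0.2297, 0.1991]
ee_rot: [[-0.998, -0.067, 0.009], [-0.067, 0.998, 0.009], [-0.01, 0.008, -1.0]]
wrist_force: [0.3, 0.1, -2.0]
gripper_width: 0.568
gripper_force: 30.0
```

```bash
python3 tilt.py .12;  python3 go.py .5293 -.2224 .19 -176
```

```text
0.158 22 [0.4356 0.4374 0.4405]
0.164 30 [0.4266 0.4384 0.4417]
0.17 29 [0.4319 0.4375 0.441 ]
0.176 26 [0.4314 0.437  0.4409]
0.182 26 [0.4276 0.4381 0.4408]
0.188 34 [0.3893 0.4373 0.441 ]
0.194 47 [0.388  0.4364 0.4405]
t 22.625 p [0.4135 0.2284 0.196 ] yaw -176.2 j6 -134.9 tilt [-0.004  0.004 -1.   ] | delta [ -85.5 -457.5    4.4] turn -0.003 F [ 0.5  0.3 -2.1] w 49.8 29.99854622874409
```

Emit:
drive_tool([
  {"delta_pos": [-6,-30,0],"turn": 0,"claw": 0.4},
  {"delta_pos": [-9,-45,0],"turn": 0,"claw": 0.4},
  {"delta_pos": [-9,-48,0],"turn": 0,"claw": 0.4},
  {"delta_pos": [-9,-48,0],"turn": 0,"claw": 0.4},
  {"delta_pos": [-9,-48,0],"turn": 0,"claw": 0.4},
  {"delta_pos": [-9,-48,0],"turn": 0,"claw": 0.4},
  {"delta_pos": [-9,-48,0],"turn": 0,"claw": 0.4},
  {"delta_pos": [-9,-48,0],"turn": 0,"claw": 0.4},
  {"delta_pos": [-9,-48,0],"turn": 0,"claw": 0.4},
  {"delta_pos": [-6,-30,0],"turn": 0,"claw": 0.4},
  {"delta_pos": [-2,-16,0],"turn": 0,"claw": 0.4},
  {"delta_pos": [0,0,0],"turn": 0,"claw": 0.4},
])

```text
time_s: 24.12
tcp_pos: [0.5283, -0.2229, 0.1921]
ee_rot: [[-0.998, -0.065, -0.003], [-0.065, 0.998, 0.001], [0.003, 0.001, -1.0]]
wrist_force: [-0.1, -0.3, -1.4]
gripper_width: 0.572
gripper_force: 30.0
```

```bash
python3 tilt.py .12;  python3 go.py .5293 -.2224 .0925 -176
```

```text
0.146 17 [0.5481 0.5511 0.553 ]
0.152 26 [0.5475 0.5507 0.5544]
0.158 27 [0.5479 0.5512 0.554 ]
0.164 25 [0.5484 0.5505 0.5533]
0.17 30 [0.5468 0.5503 0.5533]
0.176 29 [0.5021 0.5511 0.5549]
0.182 49 [0.5023 0.5485 0.5534]
0.188 55 [0.5024 0.5494 0.5527]
0.194 54 [0.5017 0.5227 0.5525]
t 24.175 p [ 0.5284 -0.2222  0.1925] yaw -176.2 j6 -79.5 tilt [ 0.002  0.001 -1.   ] | delta [ -1.1  -0.3 100. ] turn -0.004 F [ 0.6 -0.2 -1.2] w 49.8 29.998655654489994
```

Emit:
drive_tool([
  {"delta_pos": [-1,0,40],"turn": 0,"claw": 0.4},
  {"delta_pos": [0,0,35],"turn": 0,"claw": 0.4},
  {"delta_pos": [0,0,15],"turn": 0,"claw": 0.4},
  {"delta_pos": [0,0,4],"turn": 0,"claw": 0.4},
  {"delta_pos": [0,0,2],"turn": 0,"claw": 0.4},
  {"delta_pos": [0,0,1],"turn": 0,"claw": 0.4},
  {"delta_pos": [0,0,0],"turn": 0,"claw": 0.4},
  {"delta_pos": [0,0,0],"turn": 0,"claw": 0.4},
])

```text
time_s: 25.18
tcp_pos: [0.5304, -0.2226, 0.097]
ee_rot: [[-0.998, -0.067, 0.001], [-0.067, 0.998, -0.0], [-0.001, -0.0, -1.0]]
wrist_force: [-0.2, -0.2, -1.1]
gripper_width: 0.57
gripper_force: 30.0
```

```bash
python3 tilt.py .045;  python3 go.py .5293 -.2224 .092 -176
```

```text
0.047 230 [0.5513 0.5795 0.6076]
0.053 27 [0.552  0.5534 0.5735]
0.059 18 [0.5505 0.5534 0.5547]
0.065 23 [0.5494 0.5536 0.5559]
0.071 28 [0.5503 0.5533 0.5565]
0.077 30 [0.504  0.5515 0.5548]
0.083 42 [0.5046 0.5503 0.5561]
0.089 35 [0.5033 0.513  0.5542]
0.095 49 [0.5047 0.5496 0.5554]
0.101 49 [0.5044 0.5208 0.555 ]
0.107 44 [0.5044 0.5251 0.5564]
0.113 47 [0.5053 0.5514 0.5561]
0.119 50 [0.5056 0.5473 0.5558]
0.125 17 [0.5212 0.5526 0.5551]
t 25.225 p [ 0.5303 -0.2226  0.0969] yaw -176.2 j6 -79.5 tilt [-0.001 -0.    -1.   ] | delta [1.  0.3 4.9] turn -0.003 F [-0.3  0.7 -1.8] w 49.5 29.998657079413533
```

Rim at about 127 mm, so the bottom is about 5 mm above the plate. I lower in 1 mm steps.

Emit:
drive_tool([
  {"delta_pos": [0,0,1],"turn": 0,"claw": 0.4},
  {"delta_pos": [0,0,1],"turn": 0,"claw": 0.4},
  {"delta_pos": [0,0,1],"turn": 0,"claw": 0.4},
  {"delta_pos": [0,0,1],"turn": 0,"claw": 0.4},
  {"delta_pos": [0,0,0],"turn": 0,"claw": 0.4},
  {"delta_pos": [0,0,0],"turn": 0,"claw": 0.4},
])

```text
time_s: 25.98
tcp_pos: [0.5301, -0.2225, 0.0933]
ee_rot: [[-0.998, -0.067, 0.0], [-0.067, 0.998, -0.0], [-0.0, -0.0, -1.0]]
wrist_force: [-3.1, 1.6, 5.9]
gripper_width: 0.574
gripper_force: 30.0
```

Emit:
drive_tool([
  {"delta_pos": [0,0,0.5],"turn": 0,"claw": 0.4},
  {"delta_pos": [0,0,0.5],"turn": 0,"claw": 0.4},
  {"delta_pos": [0,0,0],"turn": 0,"claw": 0.4},
])

```text
time_s: 26.35
tcp_pos: [0.5302, -0.2225, 0.0933]
ee_rot: [[-0.998, -0.067, 0.0], [-0.067, 0.998, -0.0], [-0.0, -0.001, -1.0]]
wrist_force: [-4.1, 2.4, 10.1]
gripper_width: 0.568
gripper_force: 30.0
```

It is in contact (about 10 N). I back off a hair, release and rise.

Emit:
drive_tool([
  {"delta_pos": [0,0,-0.7],"turn": 0,"claw": 0.4},
  {"delta_pos": [0,0,0],"turn": 0,"claw": 0.57},
  {"delta_pos": [0,0,0],"turn": 0,"claw": 0.62},
  {"delta_pos": [0,0,0],"turn": 0,"claw": 0.8},
  {"delta_pos": [0,0,0],"turn": 0,"claw": 0.8},
  {"delta_pos": [0,0,0],"turn": 0,"claw": 0.8},
  {"delta_pos": [0,0,-20],"turn": 0,"claw": 0.8},
  {"delta_pos": [0,0,-50],"turn": 0,"claw": 0.8},
  {"delta_pos": [0,0,-50],"turn": 0,"claw": 0.8},
  {"delta_pos": [0,60,0],"turn": 0,"claw": 0.8},
  {"delta_pos": [0,60,0],"turn": 0,"claw": 0.8},
  {"delta_pos": [0,60,0],"turn": 0,"claw": 0.8},
])

```text
time_s: 27.85
tcp_pos: [0.5178, -0.0414, 0.2124]
ee_rot: [[-0.998, -0.066, 0.001], [-0.066, 0.998, 0.0], [-0.001, 0.0, -1.0]]
wrist_force: [0.3, -0.4, 0.2]
gripper_width: 0.798
gripper_force: 0.0
```

Emit:
drive_tool([
  {"delta_pos": [0,50,0],"turn": 0,"claw": 0.8},
  {"delta_pos": [0,20,0],"turn": 0,"claw": 0.8},
  {"delta_pos": [0,0,0],"turn": 0,"claw": 0.8},
  {"delta_pos": [0,0,0],"turn": 0,"claw": 0.8},
])

```text
time_s: 28.35
tcp_pos: [0.5134, 0.0265, 0.2122]
ee_rot: [[-0.998, -0.067, -0.0], [-0.067, 0.998, -0.0], [0.0, -0.0, -1.0]]
wrist_force: [-0.3, 0.9, 0.5]
gripper_width: 0.803
gripper_force: 0.0
```

Run:
```python
from h import *
t=cap('top');s=cap('scene');bubbles(t);bubbles(s)
save('final.png',s['color'],1.42)
C=cloud(t);z=C[...,2];m=(abs(C[...,0]-.53)<.06)&(abs(C[...,1]+.2224)<.06)&(z>.115)&(z<.13);print(rect(C[m]),z[m].min(),z[m].max(),(SC+SR@np.array([0,-.012])).round(4))
```

```text
X npale 26 bubble [ 0.  79.2] window -33.3 32.0 off nominal 0.0 off window 0.7
Y npale 26 bubble [-85.1 -25.5] window -57.9 7.9 off nominal -0.5 off window -0.5
X npale 18 bubble [-0.8 79.7] window -32.1 33.1 off nominal -0.8 off window -1.3
Y npale 11 bubble [-88.3 -25.6] window -56.6 9.3 off nominal -0.6 off window -1.9
(array([ 529.7, -221.4]), array([49.9, 51.4]), 4.6) 0.11516122520198357 0.12646824774112675 [ 0.5293 -0.2224]
```

View pics/final.png

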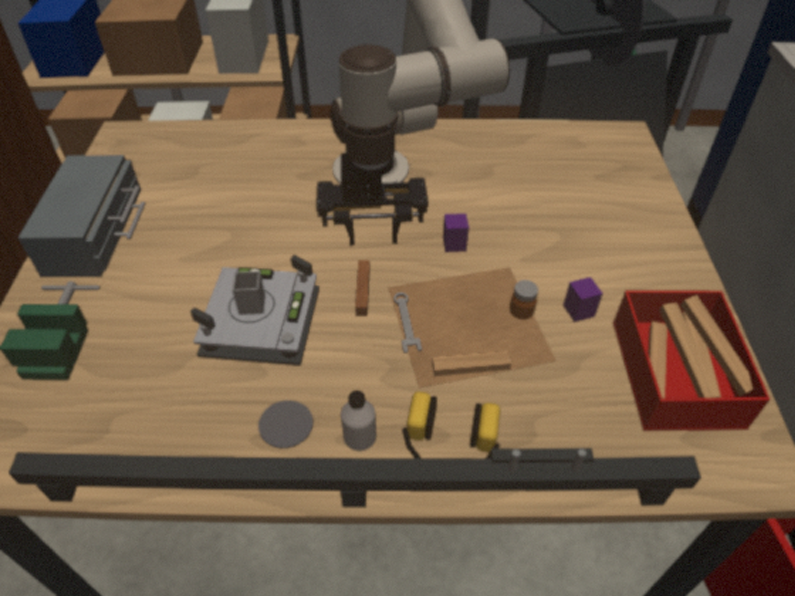

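The pot stands mouth-up in the circle (250,292), within about 1 mm of its centre. Both bubbles are between their lines, and the bystanders are where they were.

```bash
python3 -c "
from station import ticket
print(ticket.finish_job())"
```

```text
the job is handed in; nothing more can be done
None
```

The job is handed in: the stand is level with both bubbles between their lines, and the pot stands mouth-up in the circle, about 1 mm from its centre, with the other things on the bench where they were.

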